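Put the filter tray in the drying chamber and seal it

TASK

Take the round filter tray by its hub from the sloping cradle and lower it squarely, hub up, over the upright rod in the open drying chamber, without forcing it, all the way onto the collar before you let go. Then shut the lid and turn the T-handle clockwise a full quarter turn, so that the lid is drawn down tight on its gasket. Leave the other things on the desk where they are.

Things in the scene. Friction and masses are not known exactly. Their poses are not given: they have to be found in the camera images.
- tray: The loose filter tray (0.25 kg, aluminium): a disc 120 mm across, 8 mm thick, carrying eight flat round filters, with a tubular hub 36 mm across rising to 80 mm above the underside; an 18 mm bore runs right through. Origin: centre of the underside, on the bore's axis; z runs up the hub. It starts lying on the cradle's slope, its axis 28 degrees from vertical.
- cradle: Fixed white cradle with a 130 x 136 mm face sloping 28 degrees from level, facing its own -x and up (roughly towards the robot), with a 12 mm high lip along the low edge, 62 mm from the face's centre. Its back edge is about 92 mm high. Origin under its centre on the desk, z up; the face's centre is 60 mm above the origin.
- chamber: Fixed grey drying chamber: an open square box 165 mm outside, walls and floor 6 mm, rim 105 mm high with a springy rubber gasket (12 mm tall along the -y wall), the upright rod in its middle. Origin: centre of its underside, z up. The lid is hinged along its own +y side; the T-handle comes down outside its -y side, where a small keeper stands out from the wall.
- rod_tip (a point): Tip of the chamber's fixed upright steel rod: 14 mm in diameter, 98 mm above the desk; the last 8 mm taper to 4 mm. When the tray is home the rod stands 8 mm out of its hub.
- rod_seat (a point): Top of the collar (28 mm across) at the rod's foot, on the rod's axis, 10 mm above the desk: the tray's underside rests here.
- lid_hinge (a point): Middle of the lid's hinge line, 110 mm above the desk, 88.5 mm from the rod along the chamber's +y; the line runs along the chamber's x; axes as the chamber's. It lies in the plane of the lid's underside.
- lid (a joint): Lid angle, rad: 0 = drawn fully down, 1.57 = upright, more = leaning back outwards (so at the start). Aluminium plate, 175 mm along the hinge, 223 mm away from it, 10 mm thick, overhanging the -y wall. The stiff hinge holds it at any angle; 4 to 8 N at the free edge moves it. It rests on the springy gasket at about 0.045; the latch draws it to about 0.006.
- handle_grip (a point): Centre of the T-handle's black bar, 76 mm long, 14 mm thick, on a 12 mm stem square to the lid's outer face: 40 mm out from that face (50 mm from its underside plane), 201 mm from the hinge line, at the middle of the lid's width. Its y axis lies along the bar, its z axis along the stem, outwards (up when the lid is shut).
- handle (a joint): T-handle angle, rad, growing clockwise seen from above the shut lid: 0 = open, bar square to the hinge line; 1.57 = latched, bar along the hinge line; stop at 1.6. Turned with the lid down, a tongue rides under the keeper and draws the lid down (up to about 0.4 N m); it stays where it is left.
- slide_box: Loose grey plastic microscope-slide box, 110 x 90 x 34 mm, origin under its centre. Bystander.
- phone: Loose black phone lying flat, 75 x 150 x 9 mm. Bystander.
- dish: Loose shallow glass dish, 90 mm across, 16 mm high. Bystander.
- bottle: Loose white plastic bottle, 60 mm across, 160 mm tall. Bystander.
- jar: Loose amber glass jar, 64 mm across, 75 mm tall. Bystander.
- clock: Loose black desk clock, 100 mm wide, 60 mm tall, 30 mm deep. Bystander.
- screwdriver: Loose screwdriver lying flat. Bystander.
Things that resemble listed ones, but are neither listed nor needed, are in the scene too. Leave any green look-alike of the tray alone. Leave any black look-alike of the cradle alone.

How it is judged:
On the way, in this order (a step that is already met when the one before it is completed fails the run):
1. the tray is lifted off the cradle, held by the fingers (distance of tray from where it was at the start of the episode above 0.05 m and contact force between the fingers and tray above 0.5 N and contact force between tray and cradle below 0.1 N), for 0.1 s.
2. the tray is over the rod, hub up and square, part way down it, still held (horizontal distance between tray and rod_tip below 0.006 m and angle between tray's own z axis and vertical below 0.07 rad and z of tray in the frame of rod_seat between 0.01 and 0.07 m and contact force between the fingers and tray above 0.5 N), for 0.1 s.
3. the tray is down on the collar, still held (horizontal distance between tray and rod_tip below 0.006 m and angle between tray's own z axis and vertical below 0.07 rad and z of tray in the frame of rod_seat below 0.006 m and contact force between the fingers and tray above 0.5 N), for 0.1 s.
4. the tray is let go, resting on the collar (horizontal distance between tray and rod_tip below 0.006 m and angle between tray's own z axis and vertical below 0.07 rad and z of tray in the frame of rod_seat below 0.004 m and contact force between the fingers and tray below 0.1 N and linear speed of tray below 0.02 m/s), for 0.2 s.
5. the lid is shut onto its gasket, the T-handle still open (value of joint lid below 0.075 rad and value of joint handle below 0.6 rad), for 0.1 s.
At the end, for the whole second after the job is handed in: The tray lies on the collar (underside within 4 mm of it), centred on the rod within 6 mm and upright within 4 degrees, at rest; the lid is drawn down to less than 0.02 rad and the T-handle is turned past 1.35 rad, at rest (horizontal distance between tray and rod_tip below 0.006 m and angle between tray's own z axis and vertical below 0.07 rad and z of tray in the frame of rod_seat below 0.004 m and linear speed of tray below 0.02 m/s and value of joint lid below 0.02 rad and value of joint handle above 1.35 rad and velocity of joint handle below 0.05 rad/s); the robot touches nothing.
It fails at once if the tray is forced or dropped against the chamber or its rod (over 60 N) (contact force between tray and chamber above 60 N).
It fails at once if a bystander is pushed more than 30 mm away (distance of any of slide_box, phone, dish, bottle, jar, clock, screwdriver from where it was at the start of the episode above 0.03 m).
It also fails if it takes over 70 s, if anything falls off the work surface, if the arm or the gripper's body presses on something with over 40 N, if the wrist force passes 120 N, or if a joint passes its speed limit or range.

ROBOT

A 7-joint arm with a two-finger parallel gripper is mounted at the origin on the work surface. World frame = base frame: x ahead of the robot, y to its left, z up, the work surface at z = 0. Lengths are in m, angles in rad, forces in N, time in s.
With the tool pointing down it reaches from about 0.35 to 0.9 m from the base axis. Payload 8.1 kg.
Tool frame: the origin (TCP) lies at the very end of the fingers, on their centre line; the grasp point (between the pads) lies 19 mm behind it; z points along the fingers, y is the line along which they close (so a half turn about z gives the same grasp; the last joint's range is limited). The gripper opens to 85 mm and grips with 20 to 120 N. Pads are 22 mm wide; open, the fingers measure 114 mm over their backs; the gripper's body (76 mm by 85 mm) begins 54 mm behind the grasp point. The pads swing forward as they close: fully open they stand 13 mm farther back than shut.
Start: joints at [1.065, 0.434, 0.025, 1.573, -0.012, 1.134, -0.075], TCP at [0.245, -0.575, 0.231] pointing down, gripper open.
Joint ranges: [-2.62, 2.62], [-0.44, 2.09], [-1.27, 1.32], [0.08, 2.57], [-1.32, 4.46], [0.12, 2], [-2.74, 2.74]. Speed limits (rad/s): [2.22, 2.22, 3.01, 3.01, 3.14, 3.14, 3.14].

INTERFACE

Orientations are given as a unit quaternion [w, x, y, z].
In Python, from rig import ctrl, move_gripper, planner, optics, telemetry gives the robot as it stands. Calls block until the motion is done:
- ctrl.move_pose(position, orientation): joint-space move of the TCP to a pose.
- ctrl.movel(position, frame=None, v=0.15): straight line of the TCP; frame=None keeps the orientation; v is the mean speed in m/s.
- ctrl.movej(angles): joint-space move.
- move_gripper(opening, f_grip=None): finger opening in m; f_grip is the grip in N (None keeps the last); returns when the fingers have stopped.
- ctrl.wait(seconds).
- planner.inverse_kinematics(position, orientation): joint angles nearest the present ones, or None.
- optics.snapshot(name): name is "scene" or "side" or "wrist"; returns a dict with "pixels" (480x640x3 uint8, red, green, blue), "fx", "fy", "cx", "cy" (pixels), "rvec" (rotation vector, rad) and "tvec" (3), from world to camera coordinates, as OpenCV has them; the wrist camera has in their place "mount" (4x4, takes a point from camera to tool coordinates, whose origin is the TCP and whose axes are the flange's). Camera axes: x right, y down, z forward; pixel columns grow to the right and rows downward; lengths in m; the calibration is good to about 2 mm. A picture is of the moment at which its call begins: read the wrist's pose just before it. There is no depth.
A pose or a line that the arm cannot do raises ctrl.MotionError and nothing moves.
- ctrl.close_job(): hands the job in; it is judged then, once.
Readings, each from a call of its own:
- telemetry.current_clock(): time.
- telemetry.current_q(): joint angles.
- telemetry.current_qvel(): joint speeds.
- telemetry.current_tau(): joint torques, N m.
- telemetry.current_position(): TCP position.
- telemetry.current_orientation(): TCP orientation.
- telemetry.current_contact_force(): force on the tool from outside, world axes, zero at the start.
- telemetry.current_ft_torque(): the same for the moment, N m.
- telemetry.current_opening(): finger opening in m.
- telemetry.current_gripper_force(): force on a finger pad.
Only numpy, scipy, OpenCV 4.12 (cv2) and the standard library are available. Lean on these libraries where they do the work, as an engineer would, in place of code of your own. Each camera call takes 0.05 s, during which the arm holds its last target. There are 200 camera calls.

## Working session

There is one attempt and no reset: what is moved stays moved. The work goes in short steps, each a Python script; the robot and the scene stay as the last script left them, time stands still between calls to the robot, and variables do not carry over. Pictures are saved under pics/ and viewed, at most 10 in all, crops included, and the job is handed in when it is done.

```bash
ls; mkdir -p pics; python3 - <<'E'
from rig import optics
import cv2,numpy as np,pickle
d={n:optics.snapshot(n) for n in("scene","side")}
pickle.dump(d,open('s0.pkl','wb'))
for n in d:
    cv2.imwrite(f'pics/{n}0.png',d[n]['pixels'][:,:,::-1])
    print(n,{k:v for k,v in d[n].items() if k!='pixels'})
E
```

```text
pics
scene {'fx': 557.502439934679, 'fy': 557.502439934679, 'cx': 328.19751179541447, 'cy': 238.0345989118534, 'rvec': array([ 1.12701904,  2.61017036, -0.72860909]), 'tvec': array([ 0.42172661, -0.21235098,  1.59592952])}
side {'fx': 507.47996063360296, 'fy': 507.47996063360296, 'cx': 312.5112696393201, 'cy': 232.51039386585816, 'rvec': array([ 0.32212454, -2.70089179,  1.30432105]), 'tvec': array([0.4732142 , 0.20814461, 1.37307174])}
```

View pics/scene0.png

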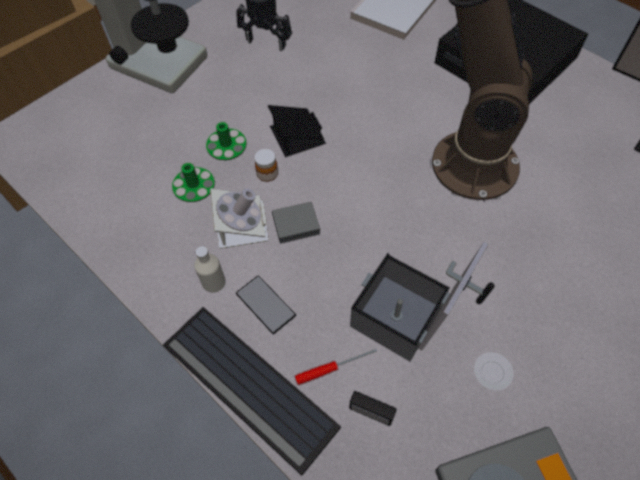

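View pics/side0.png

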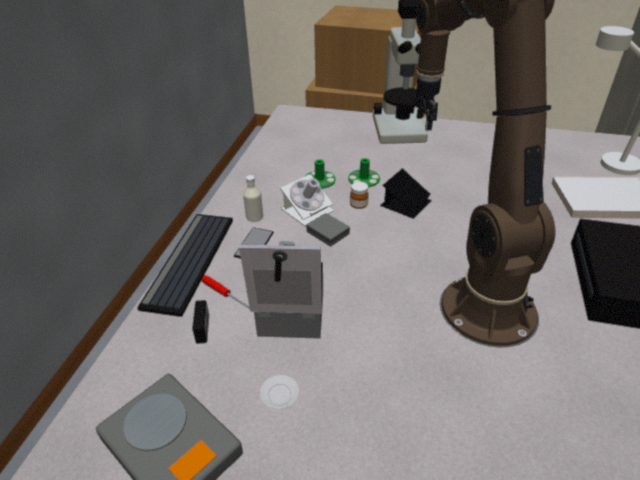

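The scene picture shows the aluminium tray on the white cradle at (240,208), which is my choice. The look-alikes are green trays at (190,182) and (226,142), and a black cradle at (297,130). The chamber is at (400,305) with its lid leaning back and the handle bar at (486,293). In the side view the tray is at (310,192) and the chamber at (288,290).

```bash
python3 - <<'E'
import cv2,numpy as np,pickle
d=pickle.load(open('s0.pkl','rb'))
def crop(n,x,y,w,h):
    return cv2.resize(d[n]['pixels'][y:y+h,x:x+w,::-1],(400,300),interpolation=cv2.INTER_CUBIC)
a=np.hstack([crop('scene',200,175,80,60*5//4),crop('scene',345,240,160,120)])
b=np.hstack([crop('side',270,165,80,60),crop('side',225,230,160,120)])
a=np.hstack([crop('scene',190,175,100,75),crop('scene',345,240,160,120)])
cv2.imwrite('pics/c1.png',np.vstack([a,b]))
E
```

```text
(no output)
```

View pics/c1.png

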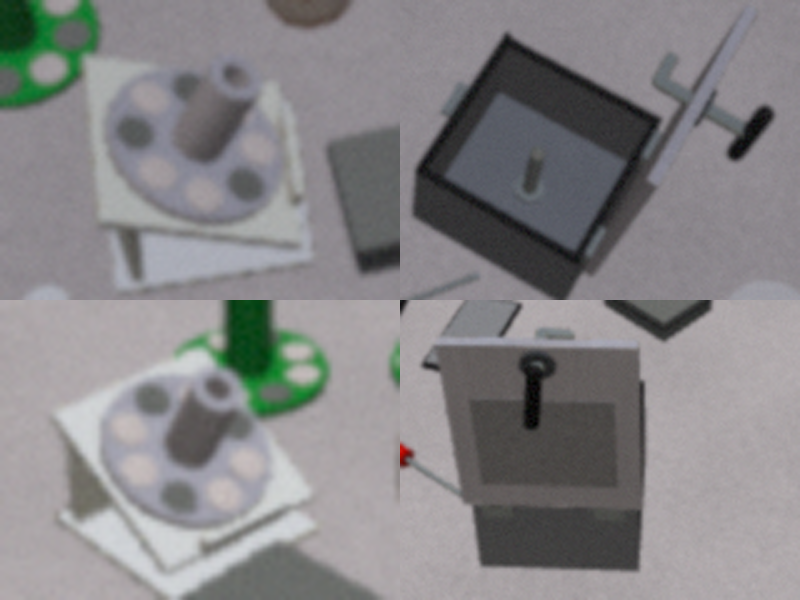

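The crop confirms the choice: an aluminium tray on the white cradle, with its hub top at scene (248,193.5) and side (313.4,182.6). The lip is on the right, facing the robot. The keeper marks the chamber's -y wall, at the upper left of the scene view. Next I'll fit the poses.

```bash
cat >h.py <<'E'
import numpy as np,cv2,pickle
from scipy.optimize import least_squares
from scipy.spatial.transform import Rotation as R
d=pickle.load(open('s0.pkl','rb'))
def proj(n,P):
    c=d[n];K=np.array([[c['fx'],0,c['cx']],[0,c['fy'],c['cy']],[0,0,1]])
    return cv2.projectPoints(np.array(P,float).reshape(-1,3),c['rvec'],c['tvec'],K,None)[0].reshape(-1,2)
def frame(x,y,yaw,P): return R.from_euler('z',yaw).apply(np.atleast_2d(P))+[x,y,0]
T28=R.from_euler('y',-np.radians(28))  # own x up the slope
E
python3 - <<'E'
from h import *
# chamber
h=.0825
rim=[[-h,-h,.115],[h,-h,.115],[h,h,.108],[-h,h,.108]]
obs=np.array([[388.2,255.2],[352.2,308],[417,342],[449,288.8],[399.8,300.8]])
best=None
for perm in (0,1):
  P=np.array(rim)
  if perm: P=P[[1,0,3,2]]
  for y0 in np.linspace(-3,3,7):
    f=lambda p:(proj('scene',frame(*p,np.vstack([P,[0,0,.098]])))-obs).ravel()
    s=least_squares(f,[.4,0,y0])
    if best is None or s.cost<best.cost: best=s
print('chamber',best.x,best.cost,best.fun.round(1))
x,y,w=best.x
for a in (1.7,1.8,1.9,2.0,2.1):
  # lid point: distance r from hinge, height o from underside
  r,o=.201,.05
  py=.0885-r*np.cos(a)+o*np.sin(a); pz=.11+r*np.sin(a)+o*np.cos(a)
  P=frame(x,y,w,[0,py,pz]); print(a,P.round(3),proj('scene',P).round(1),proj('side',P).round(1))
sc=np.array([[238.5,211],[248,193.5],[210.75,189.25],[214.5,230.5],[265,235.75]])
si=np.array([[307.3,193.8],[313.4,182.6],[310,175.4],[281,187.4],[303,218.6],[332.4,204]])
def model(p):
  x,y,w,a,b=p
  t=lambda q:frame(x,y,w,T28.apply(q)+[0,0,.06])
  q=lambda u,v:[u*.067,v*.066,0]
  tr=t([[a,b,.008],[a,b,.08]])
  scc=t([q(1,1),q(1,-1),q(-1,-1),q(-1,1)])
  return tr,scc
best=None
for y0 in np.linspace(-3,3,7):
  def f(p):
    tr,c=model(p)
    A=proj('scene',tr)-sc[:2];B=proj('side',tr)-si[:2]
    # scene: hi corners are left; order resolved: left-top=(+,-)? try both
    C=proj('scene',c);D=proj('side',c)
    # from overhead looking rotated: scene left-top, left-bottom, right-bottom
    return np.concatenate([A.ravel(),B.ravel(),(C[[1,0,3]]-sc[2:]).ravel(),(D[[1,0,3,2]]-si[2:]).ravel(),[p[3]*300,p[4]*300]])
  s=least_squares(f,[.5,-.4,y0,0,0])
  if best is None or s.cost<best.cost: best=s
print('cradle',best.x,best.cost,best.fun.round(1)); tr,_=model(best.x); print(tr)
E
```

```text
chamber [0.51770201 0.13735238 0.20026171] 14.493122349056932 [-1.2 -2.3 -0.9 -0.3 -0.   4.1  1.1 -1.4  0.9 -0.9]
1.7 [[0.485 0.298 0.303]] [[489.2 296.1]] [[276.1 273.1]]
1.8 [[0.481 0.317 0.294]] [[497.4 302.8]] [[275.5 282.3]]
1.9 [[0.478 0.334 0.284]] [[504.9 309.6]] [[274.9 292.1]]
2.0 [[0.474 0.351 0.272]] [[511.5 316.5]] [[274.4 302.1]]
2.1 [[0.471 0.366 0.258]] [[517.1 323.3]] [[274.  312.4]]
cradle [ 5.95697949e-01 -3.37657417e-01 -6.23683588e-01  6.78190532e-04
  1.40122621e-05] 9.642506051447548 [ 0.5 -1.4  0.9 -0.4 -1.1  0.4 -1.1 -0.3  0.2 -1.7  0.8 -0.6  0.4 -0.5
 -0.7 -1.6 -2.   0.4 -1.1  0.1 -0.5 -0.7  0.2  0. ]
[[ 0.59314352 -0.33580228  0.06738197]
 [ 0.56570537 -0.31606095  0.1309542 ]]
```

```bash
cat >>h.py <<'E'
from rig import ctrl,move_gripper,planner,optics,telemetry
def quat(Rm): q=R.from_matrix(Rm).as_quat(); return np.array([q[3],q[0],q[1],q[2]])
def rot(q): return R.from_quat([q[1],q[2],q[3],q[0]]).as_matrix()
def tool(axis,ydir):
    z=-np.array(axis,float); z/=np.linalg.norm(z); y=np.array(ydir,float); y-=z*(y@z); y/=np.linalg.norm(y)
    return np.column_stack([np.cross(y,z),y,z])
def wrist(name):
    p=np.array(telemetry.current_position());o=rot(telemetry.current_orientation())
    s=optics.snapshot('wrist'); T=np.eye(4);T[:3,:3]=o;T[:3,3]=p
    s['T']=T@s['mount']; W=np.linalg.inv(s['T']); s['rvec']=cv2.Rodrigues(W[:3,:3])[0]; s['tvec']=W[:3,3]
    d[name]=s; pickle.dump(s,open(f'{name}.pkl','wb')); cv2.imwrite(f'pics/{name}.png',s['pixels'][:,:,::-1]); return s
def stat(): print('t',telemetry.current_clock(),'p',np.round(telemetry.current_position(),4),'q',np.round(telemetry.current_q(),2),'F',np.round(telemetry.current_contact_force(),1),'M',np.round(telemetry.current_ft_torque(),2),'open',round(telemetry.current_opening(),4),'gf',np.round(telemetry.current_gripper_force(),1))
E
python3 - <<'E'
from h import *
stat(); o=rot(telemetry.current_orientation()); print(o.round(2))
s=wrist('w0'); print(s['mount'].round(3),s['fx'],s['cx'],s['cy'])
w=-.6237; ax=R.from_euler('z',w).apply(T28.apply([0,0,1])); cy=R.from_euler('z',w).apply([0,1,0]); cx=np.cross(cy,ax)
org=np.array([.5931,-.3358,.0674])-.008*ax
print('axis',ax)
ch=np.array([.5177,.1374,0])
for k in range(0,360,30):
    a=np.radians(k); yd=np.cos(a)*cy+np.sin(a)*cx
    q=[planner.inverse_kinematics(org+ax*h,quat(tool(ax,yd))) for h in (.046,.2)]
    print(k,[None if x is None else np.round(x,2) for x in q])
for k in range(0,360,30):
    a=np.radians(k)
    q=planner.inverse_kinematics(ch+[0,0,.2],quat(tool([0,0,1],[np.cos(a),np.sin(a),0])))
    print('rod',k,None if q is None else np.round(q,2))
E
```

```text
t 0.1 p [ 0.2448 -0.5746  0.2306] q [ 1.07  0.44  0.02  1.57 -0.01  1.13 -0.08] F [ 0.2 -0.3 -0. ] M [ 0.06  0.02 -0.01] open 0.085 gf 0.0
[[ 0.92  0.39 -0.  ]
 [ 0.39 -0.92  0.  ]
 [-0.   -0.   -1.  ]]
[[-0.001 -0.962 -0.272  0.069]
 [ 1.    -0.001 -0.001 -0.   ]
 [ 0.001 -0.272  0.962 -0.143]
 [ 0.     0.     0.     1.   ]] 430.0111777089974 315.38544803183515 244.71656305705866
axis [-0.38108089  0.27419136  0.88294759]
0 [array([ 0.52,  0.46, -0.2 ,  2.06,  0.98,  0.26,  0.4 ]), array([ 0.68,  0.18, -0.41,  2.06,  0.48,  0.49,  0.86])]
30 [array([ 0.46,  0.46, -0.12,  2.07,  0.89,  0.22, -0.05]), array([ 0.73,  0.19, -0.47,  2.06,  0.51,  0.5 ,  0.32])]
60 [array([ 0.38,  0.45, -0.02,  2.07,  0.76,  0.19, -0.45]), array([ 0.77,  0.19, -0.51,  2.06,  0.53,  0.51, -0.22])]
90 [array([ 0.31,  0.45,  0.07,  2.08,  0.59,  0.16, -0.81]), array([ 0.78,  0.19, -0.52,  2.05,  0.53,  0.51, -0.75])]
120 [array([ 0.25,  0.45,  0.15,  2.08,  0.38,  0.14, -1.14]), array([ 0.74,  0.19, -0.47,  2.06,  0.51,  0.5 , -1.25])]
150 [array([ 0.2 ,  0.46,  0.22,  2.09,  0.16,  0.13, -1.45]), array([ 0.
[... 692 characters left out ...]
  1.05,  0.29,  0.86]), array([ 0.74,  0.19, -0.47,  2.06,  0.51,  0.5 ,  1.36])]
rod 0 [ 0.2   0.42 -0.75  1.79  0.33  1.06 -0.67]
rod 30 [ 0.21  0.43 -0.78  1.79  0.34  1.06 -0.16]
rod 60 [ 0.25  0.45 -0.84  1.78  0.37  1.08  0.33]
rod 90 [ 0.3   0.47 -0.91  1.78  0.42  1.09  0.82]
rod 120 [ 0.38  0.53 -1.06  1.77  0.51  1.14  1.25]
rod 150 [ 0.38  0.53 -1.06  1.77  0.51  1.14  1.78]
rod 180 [ 0.38  0.53 -1.06  1.77  0.51  1.14  2.3 ]
rod 210 [-1.15  0.52  1.16  1.89 -0.54  1.09 -2.39]
rod 240 [-0.01  0.36 -0.45  1.8   0.18  1.02 -2.63]
rod 270 [ 0.12  0.4  -0.64  1.79  0.27  1.04 -2.19]
rod 300 [ 0.16  0.41 -0.69  1.79  0.3   1.05 -1.69]
rod 330 [ 0.19  0.42 -0.75  1.79  0.33  1.06 -1.19]
```

```bash
cat >>h.py <<'E'
w=-.6237; ax=R.from_euler('z',w).apply(T28.apply([0,0,1])); cy=R.from_euler('z',w).apply([0,1,0])
org=np.array([.5931,-.3358,.0674])-.008*ax
E
python3 - <<'E'
from h import *
ctrl.move_pose(org+ax*.2,quat(tool(ax,cy))); stat(); wrist('w1')
# view of the chamber
yaw=.2; yd=[-np.sin(yaw),np.cos(yaw),0]
ctrl.move_pose([.5177,.1374,.26],quat(tool([0,0,1],yd))); stat(); wrist('w2')
a=np.vstack([cv2.imread('pics/w1.png'),cv2.imread('pics/w2.png')]);
cv2.imwrite('pics/w12.png',cv2.resize(np.hstack([cv2.imread('pics/w1.png'),cv2.imread('pics/w2.png')]),(800,300),interpolation=cv2.INTER_AREA))
P=frame(.5177,.1374,.2,[0,0,.098]); print('rod pred',proj('w2',P)); print('hub pred',proj('w1',[org,org+.08*ax]))
E
```

```text
t 1.6333 p [ 0.5195 -0.2846  0.2369] q [ 0.68  0.18 -0.41  2.06  0.48  0.5   0.86] F [ 0.1 -0.4 -0.7] M [0.28 0.44 0.09] open 0.0853 gf 0.0
t 3.2167 p [0.518  0.136  0.2595] q [ 0.39  0.46 -1.05  1.69  0.42  1.24  1.01] F [-0.3  0.2  0. ] M [-0.02  0.02  0.01] open 0.0854 gf 0.0
rod pred [[317.16470801 222.51636303]]
hub pred [[317.71943397 211.61700713]
 [318.23333713 236.77051795]]
```

View pics/w12.png

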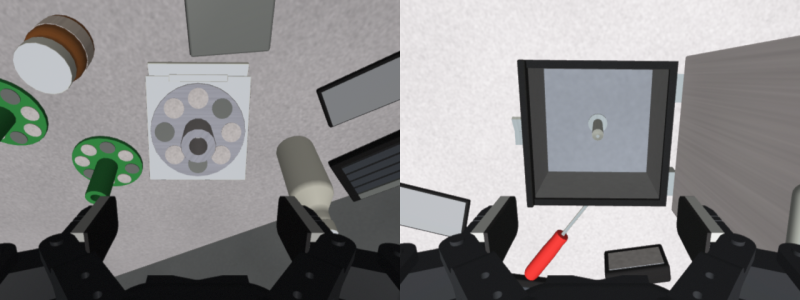

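The left half shows the tray, with its hub top near (317,232) in w1. The right half shows the chamber with the rod tip near (315,211) in w2 and the lid at right. I'll refine with crops.

```bash
python3 - <<'E'
import cv2,numpy as np
f=lambda n,x,y,w,h:cv2.resize(cv2.imread(f'pics/{n}.png')[y:y+h,x:x+w],(400,300),interpolation=cv2.INTER_CUBIC)
a=np.hstack([f('w1',220,120,200,150),f('w1',277,197,80,60)])
b=np.hstack([f('w2',180,80,320,240+20),f('w2',275,177,80,60)])
cv2.imwrite('pics/c2.png',np.vstack([a,b]))
from h import *
def ray(n,u,z):
    c=d[n];Rm=cv2.Rodrigues(c['rvec'])[0];C=-Rm.T@np.ravel(c['tvec']);v=Rm.T@[(u[0]-c['cx'])/c['fx'],(u[1]-c['cy'])/c['fy'],1]
    return C+v*(z-C[2])/v[2]
print('bottle',ray('scene',(202,251),.158),ray('scene',(213,286),0.0))
E
```

```text
bottle [ 0.75906548 -0.25736659  0.158     ] [ 7.68950796e-01 -2.51728174e-01 -2.22044605e-16]
```

View pics/c2.png

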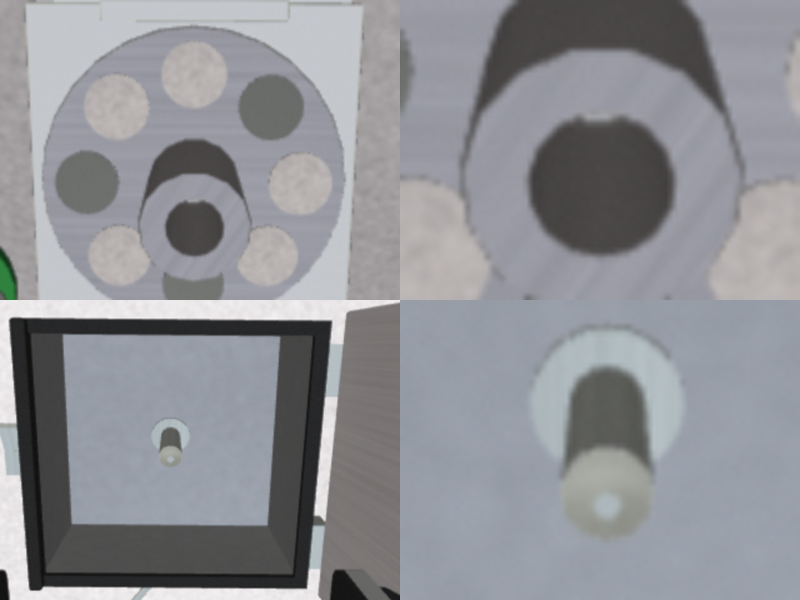

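```bash
cat >>h.py <<'E'
for n in ('w1','w2'): d[n]=pickle.load(open(f'{n}.pkl','rb'))
def ray(n,u,z):
    c=d[n];Rm=cv2.Rodrigues(c['rvec'])[0];C=-Rm.T@np.ravel(c['tvec']);v=Rm.T@[(u[0]-c['cx'])/c['fx'],(u[1]-c['cy'])/c['fy'],1]
    return C+v*(z-C[2])/v[2]
E
python3 - <<'E'
from h import *
print('rod tip',ray('w2',(316.4,218),.098),'collar',ray('w2',(316.6,197.2),.01), 'scene tip',ray('scene',(399.8,300.8),.098))
h=.0825
P=np.array([[h,-h,.117],[h,h,.111],[-h,h,.111],[-h,-h,.117]])
o=np.array([[188,96.5],[444.8,99.1],[424.8,328.7],[204,330.5]])
s=least_squares(lambda p:(proj('w2',frame(*p,P))-o).ravel(),[.518,.137,.2]); print(s.x,s.fun.round(1))
# tray hub top: ring and disc rim
a=np.linspace(0,2*np.pi,361);cx=np.cross(cy,ax)
def ring(c,r): return c+r*(np.cos(a)[:,None]*cy+np.sin(a)[:,None]*cx)
print('hub',proj('w1',org+.08*ax),np.ptp(proj('w1',ring(org+.08*ax,.018)),axis=0),'obs (317.4,234) 55.2')
D=proj('w1',ring(org+.008*ax,.06)); print('disc',D.min(0),D.max(0),'obs x 241..392.5 top 133.5')
E
```

```text
rod tip [0.51453095 0.13620056 0.098     ] collar [0.5141155  0.13647671 0.01      ] scene tip [0.52077873 0.13718749 0.098     ]
[0.53795225 0.14091391 0.20027732] [  18.4  266.6  -19.6  259.1   17.1 -194.4  -16.2 -195. ]
hub [[318.23333713 236.77051795]] [57.03668801 55.1729991 ] obs (317.4,234) 55.2
disc [241.97168134 135.52639743] [393.58833892 284.56297693] obs x 241..392.5 top 133.5
```

```bash
cat >>h.py <<'E'
tR=tool(ax,cy); tq=quat(tR)
org=org+tR@[.00165,-.0006,0]
rod=np.array([.5147,.1363,0])
def cq(yaw): return quat(tool([0,0,1],[-np.sin(yaw),np.cos(yaw),0]))
E
python3 - <<'E'
from h import *
h=.0825
P=np.array([[-h,-h,.117],[-h,h,.111],[h,h,.111],[h,-h,.117]])
o=np.array([[188,96.5],[444.8,99.1],[424.8,328.7],[204,330.5]])
s=least_squares(lambda p:(proj('w2',frame(*p,P))-o).ravel(),[.518,.137,.2]); print(s.x,s.fun.round(1))
ctrl.movel([.5,-.05,.33]); ctrl.move_pose(org+ax*.16,tq); stat()
ctrl.movel(org+ax*.042,tq,v=.08); stat()
move_gripper(.02,f_grip=60); stat()
F0=np.array(telemetry.current_contact_force())
ctrl.movel(org+ax*.09,tq,v=.08); stat()
ctrl.movel(org+ax*.09+[-.02,.02,.15],tq,v=.12); stat()
s=wrist('w3')
E
```

```text
[0.51461521 0.13632271 0.18813041] [-1.7 -1.8  1.6 -1.4  1.3  2.4 -1.2  2.5]
t 5.8167 p [ 0.5347 -0.2927  0.2015] q [ 0.97  0.32 -0.78  2.05  0.84  0.53  0.55] F [0.8 0.5 0.6] M [0.33 0.4  0.03] open 0.0852 gf 0.0
t 7.4417 p [ 0.5787 -0.3261  0.0971] q [ 0.77  0.52 -0.54  2.04  1.23  0.41  0.2 ] F [-0.1 -0.2 -0.2] M [0.28 0.4  0.02] open 0.0853 gf 0.0
t 7.9667 p [ 0.5785 -0.3262  0.0969] q [ 0.77  0.52 -0.54  2.04  1.23  0.41  0.19] F [-3.3  2.   5.9] M [ 0.07  0.77 -0.21] open 0.0337 gf 59.9
t 8.7167 p [ 0.5601 -0.3131  0.1386] q [ 0.84  0.44 -0.63  2.06  1.07  0.45  0.34] F [-0.   0.2 -3.5] M [0.48 0.73 0.01] open 0.0342 gf 59.8
t 10.1417 p [ 0.5399 -0.293   0.2881] q [ 1.1   0.24 -0.91  1.91  0.59  0.69  0.81] F [-0.3 -0.6 -1.8] M [0.52 0.67 0.01] open 0.0339 gf 59.8
```

View pics/w3.png

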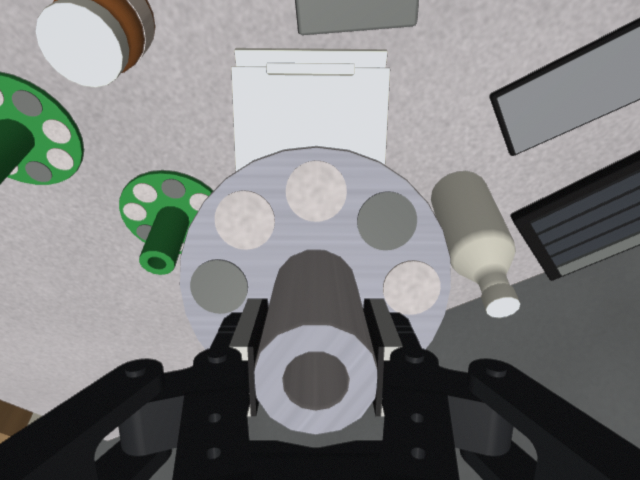

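The tray is held by the hub and off the cradle: bore at (315.5,380), far disc edge at row 147, disc sides at columns 179 and 451. I'll check its pose in the tool, then go over the rod.

```bash
python3 - <<'E'
from h import *
c=pickle.load(open('w3.pkl','rb'));K=np.array([[c['fx'],0,c['cx']],[0,c['fy'],c['cy']],[0,0,1]])
M=np.linalg.inv(c['mount'])
a=np.linspace(0,2*np.pi,721)
def pj(P): return cv2.projectPoints(P,cv2.Rodrigues(M[:3,:3])[0],M[:3,3],K,None)[0].reshape(-1,2)
def f(p):
    x,y,h,t=p # TCP at height h up the axis; tilt t about tool y
    r=R.from_euler('y',t)
    o=np.array([x,y,0.])
    T=lambda q:r.apply(np.atleast_2d(q)*[1,1,-1]+[0,0,h])+o
    D=pj(T(np.column_stack([.06*np.cos(a),.06*np.sin(a),0*a+.008]))); B=pj(T([0,0,.08]))
    return np.array([D[:,0].min()-179,D[:,0].max()-451,D[:,1].min()-147,B[0,0]-315.5,B[0,1]-380])
s=least_squares(f,[0,0,.042,0]);print(s.x,s.fun)
q=cq(.19)
print(planner.inverse_kinematics(rod+[0,0,.3],q))
ctrl.movel([.5,-.15,.33],v=.25)
ctrl.move_pose(rod+[0,0,.28],q); stat()
ctrl.movel(rod+[0,0,.155],q,v=.1); stat()   # underside ~ .113
for n in('scene','side'): 
    d[n]=optics.snapshot(n)
pickle.dump({n:d[n] for n in('scene','side')},open('s1.pkl','wb'))
g=lambda n,x,y,w,h:cv2.resize(d[n]['pixels'][y:y+h,x:x+w,::-1],(400,300),interpolation=cv2.INTER_CUBIC)
cv2.imwrite('pics/c3.png',np.hstack([g('scene',340,220,160,120),g('side',225,190,160,120)]))
E
```

```text
[ 4.06721531e-05 -2.84942567e-04  4.35124362e-02  5.27647379e-03] [ 0.2151281   0.21414112 -0.00054953 -0.27546905  0.00038353]
[ 0.44974879  0.45619832 -1.1508843   1.63205073  0.42659797  1.33438254
  0.99520071]
t 12.0583 p [0.5153 0.1347 0.2796] q [ 0.43  0.46 -1.11  1.67  0.43  1.29  0.99] F [-0.3 -1.  -2.4] M [-0.01 -0.03  0.03] open 0.0342 gf 59.9
t 13.4583 p [0.5151 0.1366 0.1556] q [ 0.36  0.58 -1.02  1.84  0.56  1.05  0.87] F [ 0.4 -0.7 -2.8] M [-0.04 -0.03 -0.02] open 0.0339 gf 59.9
```

View pics/c3.png

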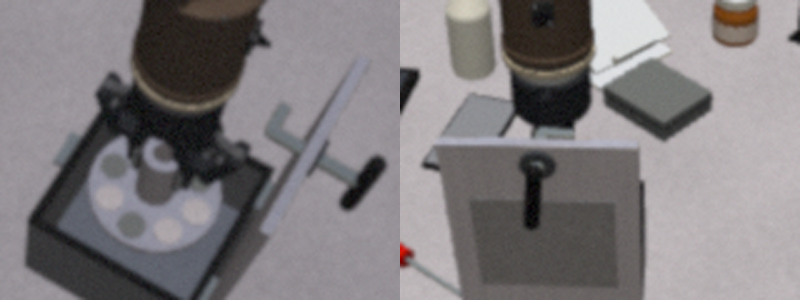

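The tray is square in the tool (0.3 mm off, 0.005 rad tilt) and hangs centred over the chamber at crop (150,190), with the lid clear. I'll lower it while watching the force.

```bash
cat >lower.py <<'E'
from h import *
import sys
q=cq(.19); ctrl.wait(.2); F0=np.array(telemetry.current_contact_force()); print(F0)
z=.155; off=np.zeros(3)
while z>.0505:
    z-=.006 if z>.066 else .002
    ctrl.movel(rod+off+[0,0,z],q,v=.05); ctrl.wait(.1)
    F=np.array(telemetry.current_contact_force())-F0
    print(round(z,3),F.round(1),np.round(telemetry.current_position(),4))
    if F[2]>(8 if z>.062 else 5): print('contact'); break
    if np.hypot(F[0],F[1])>12: print('lateral'); break
stat()
E
python3 lower.py
```

```text
[-1.01404516  0.15890751 -2.50975572]
0.149 [ 1.7 -0.2 -0.5] [0.5146 0.1363 0.1489]
0.143 [ 0.8  0.3 -0.8] [0.5147 0.1363 0.143 ]
0.137 [ 0.7  0.6 -0.7] [0.5147 0.1363 0.1369]
0.131 [0.4 0.3 0. ] [0.5147 0.1363 0.1309]
0.125 [1.8 0.6 0.2] [0.5147 0.1363 0.125 ]
0.119 [ 1.1 -0.6  0.1] [0.5147 0.1363 0.119 ]
0.113 [ 0.6 -0.4  0.2] [0.5147 0.1363 0.113 ]
0.107 [ 1.3 -0.  -0.7] [0.5147 0.1363 0.1069]
0.101 [ 1.6 -0.3 -0.8] [0.5146 0.1364 0.1009]
0.095 [ 1.1 -0.7  0.2] [0.5147 0.1363 0.095 ]
0.089 [ 0.7  0.4 -0.5] [0.5147 0.1363 0.089 ]
0.083 [ 1.3  0.1 -0. ] [0.5147 0.1363 0.0829]
0.077 [ 1.1 -1.3  0.3] [0.5147 0.1363 0.077 ]
0.071 [ 0.8  0.  -0.3] [0.5146 0.1364 0.0709]
0.065 [ 0.8 -0.5 -0.7] [0.5146 0.1363 0.0649]
0.063 [ 0.1 -0.5 -0.6] [0.5147 0.1363 0.063 ]
0.061 [ 1.  -0.2 -0.5] [0.5147 0.1363 0.061 ]
0.059 [ 0.7 -0.4 -0.8] [0.5147 0.1363 0.059 ]
0.057 [ 0.6  0.6 -0.4] [0.5147 0.1363 0.057 ]
0.055 [ 1.6 -1.1  0.2] [0.5147 0.1363 0.055 ]
0.053 [ 0.1  1.2 -0.5] [0.5147 0.1363 0.053 ]
0.051 [ 0.3 -2.   7.4] [0.515  0.1366 0.0515]
contact
t 21.7083 p [0.515  0.1366 0.0515] q [ 0.27  0.7  -0.91  1.93  0.72  0.87  0.74] F [-0.7 -1.9  4.9] M [-0.21  0.37  0.01] open 0.0338 gf 60.7
```

Contact came at the collar height with 7 N. Releasing.

```bash
python3 - <<'E'
from h import *
ctrl.wait(.3); move_gripper(.06); ctrl.wait(.3); stat()
ctrl.movel(rod+[0,0,.2],cq(.19),v=.15); ctrl.movel(rod+[0,0,.28],cq(.19),v=.2); stat()
s=wrist('w4'); print('home hub top',proj('w4',rod+[0,0,.09]),'rod tip',proj('w4',rod+[0,0,.098]))
# lid pushing poses: closed fingers, tool down, contact radius r
yaw=.19
for xo in (-.05,.05):
  for a in (1.85,1.2,.6,.045):
    r,o=.165,.03
    P=frame(*rod[:2],yaw,[xo,.0885-r*np.cos(a)+o*np.sin(a),.11+r*np.sin(a)+o*np.cos(a)])[0]
    for yw in (yaw,yaw+np.pi/2,yaw-np.pi/2):
      k=planner.inverse_kinematics(P,cq(yw)); print(xo,a,P.round(3),round(yw,2),None if k is None else np.round(k,2))
G=frame(*rod[:2],yaw,[0,.0885-.201,.14])[0]
for k in range(-180,181,45):
    j=planner.inverse_kinematics(G,cq(yaw+np.radians(k))); print('grip',k,None if j is None else np.round(j,2))
E
```

```text
t 22.6833 p [0.5147 0.1363 0.051 ] q [ 0.27  0.7  -0.91  1.93  0.72  0.87  0.74] F [-0.2 -0.3  0.4] M [0.02 0.04 0.03] open 0.06 gf 0.0
t 24.375 p [0.5146 0.1361 0.2796] q [ 0.43  0.46 -1.11  1.67  0.43  1.29  0.99] F [-0.6 -0.6 -1.5] M [-0.    0.04 -0.05] open 0.0601 gf 0.0
home hub top [[315.19175633 214.78007311]] rod tip [[315.19201705 216.92203834]]
-0.05 1.85 [0.435 0.287 0.26 ] 0.19 [ 0.11  0.45 -1.11  1.72  0.43  1.24  0.66]
-0.05 1.85 [0.435 0.287 0.26 ] 1.76 [ 0.09  0.43 -1.06  1.72  0.4   1.22  2.26]
-0.05 1.85 [0.435 0.287 0.26 ] -1.38 [-0.1   0.34 -0.75  1.74  0.25  1.17 -0.74]
-0.05 1.2 [0.455 0.183 0.275] 0.19 [ 0.39  0.39 -1.15  1.77  0.38  1.23  0.89]
-0.05 1.2 [0.455 0.183 0.275] 1.76 [ 0.33  0.35 -1.06  1.77  0.33  1.21  2.51]
-0.05 1.2 [0.455 0.183 0.275] -1.38 [ 0.14  0.27 -0.77  1.78  0.2   1.17 -0.51]
-0.05 0.6 [0.471 0.097 0.228] 0.19 [ 0.55  0.42 -1.14  1.86  0.42  1.13  1.02]
-0.05 0.6 [0.471 0.097 0.228] 1.76 [ 0.5   0.39 -1.06  1.86  0.38  1.11  2.64]
-0.05 0.6 [0.471 0.097 0.228] -1.38 [ 0.3   0.3  -0.75  1.87  0.23  1.06 -0.36]
-0.05 0.045 [0.48  0.053 0
[... 941 characters left out ...]
78 0.072 0.147] 0.19 [ 0.43  0.65 -0.99  1.73  0.6   1.1   1.01]
0.05 0.045 [0.578 0.072 0.147] 1.76 [ 0.47  0.69 -1.07  1.72  0.66  1.14  2.54]
0.05 0.045 [0.578 0.072 0.147] -1.38 [ 0.22  0.53 -0.62  1.74  0.36  0.99 -0.35]
grip -180 [ 0.09  0.41 -0.31  1.88  0.16  0.87 -1.68]
grip -135 [ 0.2   0.44 -0.47  1.87  0.25  0.89 -0.98]
grip -90 [ 0.33  0.47 -0.64  1.86  0.35  0.92 -0.29]
grip -45 [ 0.45  0.53 -0.83  1.85  0.47  0.97  0.39]
grip 0 [ 0.55  0.6  -1.01  1.84  0.59  1.03  1.07]
grip 45 [ 0.63  0.68 -1.17  1.84  0.71  1.11  1.74]
grip 90 [ 0.58  0.63 -1.06  1.84  0.63  1.06  2.6 ]
grip 135 [-0.91  0.63  1.16  1.96 -0.69  1.02 -1.59]
grip 180 [ 0.09  0.41 -0.31  1.88  0.16  0.87 -1.68]
```

View pics/w4.png

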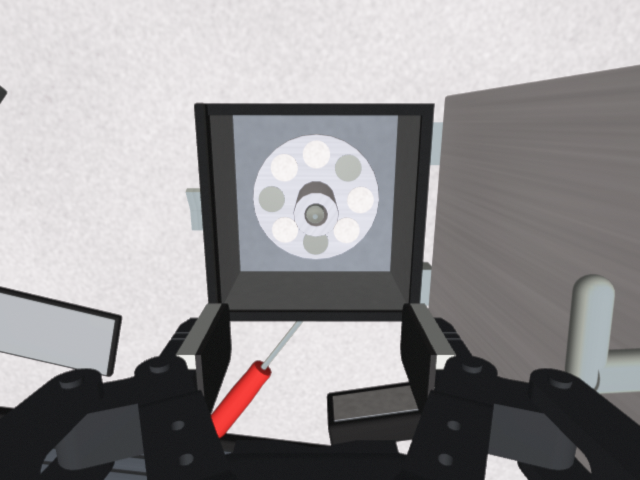

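The tray is home: hub and rod concentric at (316,214) and the disc level. Next I'll swing the lid shut with the closed fingers, beside the handle.

```bash
cat >lid.py <<'E'
from h import *
q=cq(.19)
def P(a,r=.18,o=None,xo=-.06):
    if o is None: o=.010+.015*np.sin(a)
    return frame(*rod[:2],.19,[xo,.0885-r*np.cos(a)+o*np.sin(a),.11+r*np.sin(a)+o*np.cos(a)])[0]
for a in np.linspace(1.6,1.8,5): # lid angle from the first picture
    print(round(a,2),proj('scene',frame(*rod[:2],.19,[0,.0885-.201*np.cos(a)+.05*np.sin(a),.11+.201*np.sin(a)+.05*np.cos(a)])).round(1))
ctrl.movel(rod+[0,0,.44],q,v=.2); move_gripper(0.0)
b=P(1.85,o=.045); ctrl.movel([b[0],b[1],.46],q,v=.25); ctrl.wait(.1); stat()
ctrl.movel(b,q,v=.15); ctrl.wait(.1); F0=np.array(telemetry.current_contact_force()); stat()
for a in list(np.arange(1.8,.15,-.12))+[.12,.08,.06,.045]:
    ctrl.movel(P(a),q,v=.12); F=np.array(telemetry.current_contact_force())-F0
    print(round(a,3),F.round(1))
    if np.linalg.norm(F)>30: print('STOP'); break
stat()
E
python3 lid.py
```

```text
1.6 [[480.5 288.8]]
1.65 [[485.  292.1]]
1.7 [[489.3 295.4]]
1.75 [[493.5 298.7]]
1.8 [[497.5 302.2]]
t 26.9917 p [0.4228 0.3016 0.4596] q [ 0.09  0.35 -1.16  1.34  0.32  1.65  0.74] F [ 0.3 -0.4 -0.5] M [-0.05 -0.02 -0.07] open 0.0 gf 0.0
t 28.5 p [0.4218 0.3034 0.2714] q [ 0.08  0.44 -1.11  1.71  0.41  1.25  0.63] F [-0.6 -0.3  0.4] M [-0.05 -0.01 -0.05] open 0.0001 gf 0.0
1.8 [ 1.2  0.6 -0.3]
1.68 [0.7 0.4 3.7]
1.56 [0.7 0.1 1.3]
1.44 [0.9 0.7 0.1]
1.32 [-0.1  0.4 -1.1]
1.2 [-0.2 -0.   0.1]
1.08 [-0.5  0.1 -0.6]
0.96 [ 1.1  0.2 -0.4]
0.84 [ 1.3  0.5 -0.8]
0.72 [ 0.2  0.3 -0.3]
0.6 [0.6 1.6 0.5]
0.48 [ 0.6  0.1 -0.6]
0.36 [0.7 0.3 0.4]
0.24 [ 0.2  1.2 -0.1]
0.12 [0.4 1.  0.1]
0.08 [ 0.1 -0.5 -0.2]
0.06 [0.1 0.5 0.3]
0.045 [-0.1  0.8 -0.5]
t 34.375 p [0.4728 0.0357 0.1286] q [ 0.57  0.52 -1.02  2.    0.55  0.93  1.03] F [-0.7  0.5 -0.1] M [ 0.02  0.03 -0.01] open 0.0001 gf 0.0
```

```bash
python3 - <<'E'
from h import *
for n in('scene','side'): d[n]=optics.snapshot(n)
g=lambda n,x,y,w,h:cv2.resize(d[n]['pixels'][y:y+h,x:x+w,::-1],(400,300),interpolation=cv2.INTER_CUBIC)
cv2.imwrite('pics/c4.png',np.hstack([g('scene',340,200,200,150),g('side',205,190,200,150)]))
E
```

View pics/c4.png

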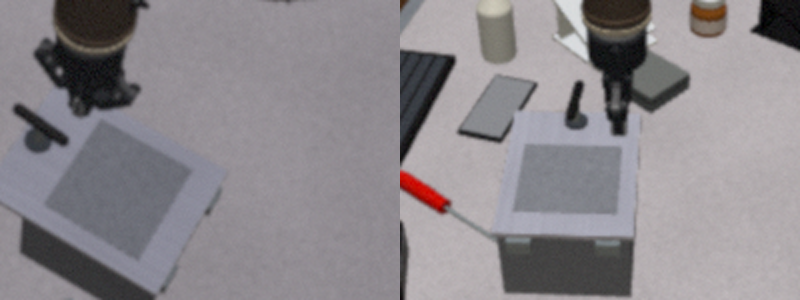

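Lid down on its gasket, with the handle bar still open (square to the hinge) at scene (361,262). I'll press lightly to make sure, then grip the bar.

```bash
cat >turn.py <<'E'
from h import *
q=cq(.19)
def B(a,dz=0): return frame(*rod[:2],.19,[0,.0885-.201*np.cos(a)+.05*np.sin(a),.11+.201*np.sin(a)+.05*np.cos(a)+dz])[0]
print('bar pred',proj('scene',B(.045)),'obs 361,262.5')
p=np.array(telemetry.current_position()); F0=np.array(telemetry.current_contact_force())
for i in range(6):
    ctrl.movel(p-[0,0,.0015*(i+1)],q,v=.03); ctrl.wait(.1); F=np.array(telemetry.current_contact_force())-F0
    print('press',F.round(1),np.round(telemetry.current_position()[2],4))
    if F[2]>10: break
ctrl.movel(p+[0,0,.14],q,v=.25); move_gripper(.07)
g=cq(.19-np.pi/2)
ctrl.move_pose(B(.045,.06),g); stat()
ctrl.movel(B(.045,-.019),g,v=.1); stat()
move_gripper(0,f_grip=35); stat()
E
python3 turn.py
```

```text
bar pred [[361.11174033 261.20752469]] obs 361,262.5
press [ 0.6  1.  -0.1] 0.1273
press [ 0.6 -1.7  1.6] 0.1258
press [ 0.8 -2.   3.9] 0.1243
press [-1.3 -2.2  6.2] 0.1229
press [-0.9 -2.3  7.9] 0.1215
press [-2.9 -3.7 11.2] 0.1202
t 39.2833 p [0.5354 0.0283 0.2291] q [ 0.37  0.38 -0.69  1.75  0.27  1.11 -0.22] F [ 0.3 -0.2  0.2] M [-0.06  0.06  0.04] open 0.0702 gf 0.0
t 40.225 p [0.5359 0.0284 0.1505] q [ 0.33  0.46 -0.65  1.85  0.34  0.94 -0.29] F [0.9 0.6 0.4] M [-0.04 -0.04 -0.01] open 0.07 gf 0.0
t 40.7833 p [0.5355 0.0282 0.1503] q [ 0.33  0.46 -0.65  1.85  0.34  0.94 -0.29] F [-1.8 -0.1  4.3] M [-0.11  0.33 -0.05] open 0.0129 gf 32.8
```

```bash
python3 - <<'E'
from h import *
def B(a,dz=0): return frame(*rod[:2],.19,[0,.0885-.201*np.cos(a)+.05*np.sin(a),.11+.201*np.sin(a)+.05*np.cos(a)+dz])[0]
N=9
for i in range(1,N+1):
    f=i/N
    ctrl.movel(B(.045-.038*f,-.019),cq(.19-np.pi/2-f*np.pi/2),v=.01)
    print(i,np.round(telemetry.current_contact_force(),1),np.round(telemetry.current_ft_torque(),2),round(telemetry.current_clock(),1))
    if np.linalg.norm(telemetry.current_contact_force())>50: break
ctrl.wait(.3); stat(); print(rot(telemetry.current_orientation()).round(3))
E
```

```text
1 [-1.  -2.2  6.1] [-0.41  0.31 -0.06] 41.1
2 [-1.7 -2.2  6.7] [-0.4   0.28 -0.09] 41.4
3 [-2.3 -0.7  7.9] [-0.45  0.2  -0.11] 41.8
4 [-1.8 -3.3  9.2] [-0.4   0.12 -0.09] 42.1
5 [-0.9 -3.1 11. ] [-0.51  0.12 -0.1 ] 42.4
6 [-2.1 -2.3 11.3] [-0.67  0.11 -0.1 ] 42.7
7 [-1.3 -3.9 12.6] [-0.73  0.16 -0.08] 43.1
8 [-2.6 -2.5 14. ] [-0.85  0.24 -0.05] 43.4
9 [-4.4 -3.9 21.8] [-0.94  0.84 -0.03] 43.7
t 44.0083 p [0.5374 0.0254 0.1447] q [ 0.06  0.4  -0.27  1.88  0.14  0.88 -1.66] F [-3.8 -3.9 21.3] M [-0.91  0.86 -0.09] open 0.0126 gf 36.1
[[ 0.982  0.188  0.004]
 [ 0.188 -0.982 -0.001]
 [ 0.004  0.002 -1.   ]]
```

```bash
python3 - <<'E'
from h import *
q=telemetry.current_orientation();p=np.array(telemetry.current_position())
move_gripper(.06); ctrl.movel(p+[0,0,.13],v=.2); stat()
wrist('w5')
for n in('scene','side'): d[n]=optics.snapshot(n)
g=lambda n,x,y,w,h:cv2.resize(d[n]['pixels'][y:y+h,x:x+w,::-1],(400,300),interpolation=cv2.INTER_CUBIC)
cv2.imwrite('pics/c5.png',np.vstack([np.hstack([cv2.resize(cv2.imread('pics/w5.png'),(400,300)),g('side',205,190,200,150)]),np.hstack([g('scene',330,200,200,150),g('side',225,225,160,120)])]))
E
```

```text
t 45.3333 p [0.5368 0.0253 0.2736] q [ 0.08  0.28 -0.29  1.7   0.08  1.17 -1.61] F [ 0.5  0.  -1.5] M [-0.03 -0.06 -0.01] open 0.0598 gf 0.0
```

View pics/c5.png

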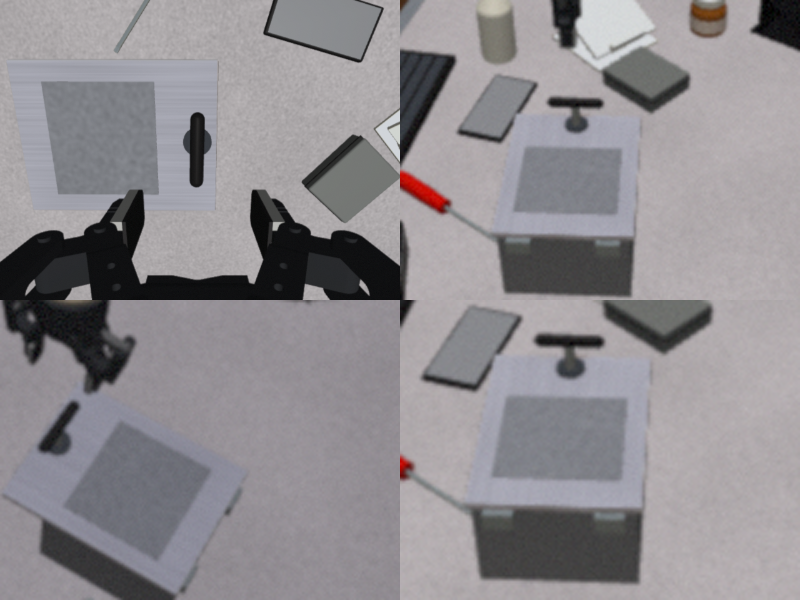

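The bar now lies along the hinge line, in the wrist picture at (197,150). I'll check the bar angle numerically and the lid height by touch.

```bash
python3 - <<'E'
from h import *
d['w5']=pickle.load(open('w5.pkl','rb'))
m=(d['w5']['pixels'].max(2)<45).astype(np.uint8); m[310:]=0; m[:,:250]=0;m[:,380:]=0
n,l,s,c=cv2.connectedComponentsWithStats(m); i=1+np.argmax(s[1:,4]); print(s[i])
pts=np.column_stack(np.where(l==i)[::-1]).astype(np.float32); (cx_,cy_),wh,an=cv2.minAreaRect(pts)
b=cv2.fitLine(pts,cv2.DIST_L2,0,.01,.01).ravel(); t=(pts-b[2:])@b[:2]; e=[b[2:]+b[:2]*t.min(),b[2:]+b[:2]*t.max()]
A=[ray('w5',u,.167) for u in e]; v=A[1]-A[0]; print('len',np.linalg.norm(v),'angle rel hinge',(np.arctan2(v[1],v[0])-.19+np.pi/2)%np.pi-np.pi/2)
q=cq(.19-np.pi); P=frame(*rod[:2],.19,[-.06,.0885-.18,0])[0]
ctrl.movel([P[0],P[1],.2],q,v=.2); move_gripper(0.0); ctrl.movel([P[0],P[1],.132],q,v=.15); ctrl.wait(.1); F0=np.array(telemetry.current_contact_force())
for z in np.arange(.1305,.115,-.0015):
    ctrl.movel([P[0],P[1],z],q,v=.03); ctrl.wait(.1); f=telemetry.current_contact_force()[2]-F0[2]; print(round(z,4),round(telemetry.current_position()[2],4),round(f,1))
    if f>6: break
ctrl.movel([P[0],P[1],.25],q,v=.2); stat()
E
```

```text
[ 304  180   24  119 2453]
len 0.07347703579299632 angle rel hinge -0.020760711649533192
0.1305 0.1308 0.0
0.129 0.129 0.3
0.1275 0.1275 0.4
0.126 0.126 0.9
0.1245 0.1245 -0.2
0.123 0.123 0.6
0.1215 0.1216 1.2
0.12 0.1205 8.1
t 51.025 p [0.4723 0.0349 0.2489] q [ 0.08  0.2  -0.31  1.88  0.07  1.08 -1.64] F [-1.1  0.5  0.8] M [ 0.05 -0.05  0.04] open -0.0001 gf 0.0
```

The lid's top is at about 0.121 m and stiff to the touch, so it is drawn down. The bar is within 0.02 rad of latched. Handing in.

```bash
python3 -c "
from rig import ctrl
print(ctrl.close_job())"
```

```text
the job is handed in; nothing more can be done
None
```

I handed the job in at about 51 s of the 70 s limit; the interface returned no verdict. The tray was set on the collar and let go, the lid is drawn down tight, and the T-handle is turned to within about 0.02 rad of a full quarter turn.

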